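# Press a new spindle bushing home in a banding-wheel pedestal

### The arm

A 6-joint arm with a two-finger parallel gripper is mounted at the origin on the work surface. World frame = base frame: x ahead of the robot, y to its left, z up, the work surface at z = 0. Lengths are in m, angles in rad, forces in N, time in s.
With the tool pointing down it reaches from about 0.325 to 0.9 m from the base axis. Payload 3.5 kg.
Tool frame: the origin (TCP) lies on the centre line of the jaws, within the pads' length; the fingertips stand 22 mm ahead of it and the grasp point (between the pads) lies 3 mm ahead of it; z points along the fingers, y is the line along which they close (so a half turn about z gives the same grasp; the last joint's range is limited). The gripper opens to 85 mm and grips with 20 to 120 N. Pads are 22 mm wide; open, the fingers measure 114 mm over their backs; the gripper's body (76 mm by 85 mm) begins 54 mm behind the grasp point. The pads swing forward as they close: fully open they stand 13 mm farther back than shut.
Start: joints at [-1.265, 0.276, -0.026, 1.268, 0, 1.467], TCP at [0.248, -0.574, 0.253] pointing down, gripper open.
Joint ranges: [-3.12, 3.12], [-0.85, 1.88], [-1.08, 1.24], [-1.95, 2.15], [-1.57, 1.53], [-3.14, 3.14]. Speed limits (rad/s): [2.57, 2.57, 3.14, 3.14, 3.14, 3.14].

### API

Orientations are given as a unit quaternion [x, y, z, w].
In Python, from bench import manip gives the robot as it stands.
- The arm moves only by the shell command python3 -m pendant 'ROWS' [OPENING] [FORCE]. ROWS is text: rows parted by semicolons, each of 4 numbers parted by spaces: the shift along the tool's x, y, z in mm, then the turn about the tool's z in degrees. A call has 1 to 12 rows; each row shifts and turns the commanded pose from where the row before left it, along the tool's axes as they then stand; what a row does not reach is not made up. A row lasts 1/8 s, in which the tool goes at most 62.5 mm and 10.7 degrees, less where a joint would pass 70% of its speed; a pose out of reach is approached as far as the arm can. A call with a gripper value outside its range is refused whole. OPENING is the finger opening in mm, from 0 to 85.4, set as the call begins (- or left out, the last holds). The fingers move at their own pace and stop on an object; FORCE is the grip in N (left out, the last holds). Time passes only in rows, so rows that do not move let the fingers close. It gives the time, the measured TCP pose, the force, the opening and the grip force at its end, in the units of the state.
- manip.read_state(): the state, without advancing time (a new reading comes with each control period).
- manip.capture(name): name is "side" or "top" or "wrist"; returns the picture (480x640x3 uint8, red, green, blue); there is no depth.
- manip.camera_params(name): a dict with "fovy" (degrees; the focal length in pixels is half the picture's height over the tangent of half this angle, whatever the lens; pixels are square), "cx", "cy" (the principal point, pixels), "xyz" and "rotation" of the camera in the world. Camera axes: x right, y down, z forward; pixel columns grow to the right and rows downward; lengths in m; the calibration is good to about 2 mm. A picture is of the moment at which its call begins: read the wrist's pose just before it. camera_params takes no time and is no camera call; for the wrist camera it gives the pose at the moment of the call.
- manip.close_job(): hands the job in; it is judged then, once.
The state is a dict: "t": time; "q": joint angles; "qvel": joint speeds; "joint_torque": joint torques, N m; "tcp_pos": TCP position; "tool_rot": TCP orientation; "ft_force": force on the tool from outside, world axes, zero at the start; "torque": the same for the moment, N m; "opening": finger opening in m; "grip_force": force on a finger pad.
Only numpy, scipy, OpenCV 4.12 (cv2) and the standard library are available. Lean on these libraries where they do the work, as an engineer would, in place of code of your own. Each camera call takes 0.05 s, during which the arm holds its last target. There are 200 camera calls.

### The job

Fit the new brass bushing to the blue banding-wheel pedestal that leans in its wooden cradle: start the bushing squarely in the slanted bore, chamfered end first, and press it home through the tight fit. When the resistance rises above the steady drag, it has reached the soft rubber seal on the hidden shoulder: squeeze the seal about 3 mm, stop before it is squeezed flat, and let go. Leave the worn bushing and the glaze jar where they stand.

Things in the scene. Friction and masses are not known exactly. Their poses are not given: they have to be found in the camera images.
- bushing: the new bushing, yellow brass, round, 82 mm long, standing upright at the start; 0.3 to 0.5 kg. Origin at the centre of its lower (foot) end, z along its axis towards the head. Foot chamfered from 33 to 40 mm diameter over 6 mm, then a sleeve 40 mm in diameter up to z = 62 mm, then a round head 46 mm in diameter from z = 62 to 82 mm.
- bushing_top (a point): centre of the flat top of the brass bushing's head, 82 mm above its foot. A flush black plug 26 mm wide closes it, so it is flat and solid and can be pushed on at the centre.
- hub: hub of the fixed blue pedestal, a tube of 72 mm outside and 43 mm bore diameter. Origin at the centre of the bore's mouth on the flat end face, 173 mm above the table; z points out of the bore along its axis, 30 degrees from vertical, leaning towards the robot; y is level. When the bushing is home, its head stands 1 to 19 mm clear of the face: fingertips below the head may hit the face early.
- strips (a point): on the bore's axis 23 mm below the mouth, amid four white sprung strips that narrow the bore to 37 mm from 10 to 36 mm depth. They yield to the bushing, drag on it steadily (about 4 to 10 N to push it in) and hold it wherever it is left.
- seal (a joint): squeeze of the rubber seal on the hidden shoulder in the bore, in m: 0 untouched, positive squeezed, 0.008 its end stop. On top of the drag it resists with 2.5 N per mm, plus up to 4 N while it moves, and hardly springs back. The foot first meets it 42 to 55 mm below the mouth, different every time.
- worn_bushing: the old bushing, dark steel with a red plug, 62 mm tall, 40 mm sleeve and 46 mm head, standing upright; a bystander. Origin at the centre of its underside.
- glaze_jar: closed glaze jar, blue with a white cap, 60 mm in diameter and 85 mm tall; a bystander. Origin at the centre of its underside.
There are look-alikes about, which are no part of the job. Several things look just like the bushing: the one meant starts farthest to the robot's left.

How it is judged:
On the way, in this order (a step that is already met when the one before it is completed fails the run):
1. the bushing is started in the bore, foot first (z of bushing in the frame of hub below -0.012 m and x of bushing in the frame of hub between -0.006 and 0.006 m and y of bushing in the frame of hub between -0.006 and 0.006 m and angle between the z axis of bushing and the z axis of hub, either way round below 0.15 rad), for 0.1 s.
2. the bushing squeezes the seal on the shoulder by at least 1.2 mm (value of joint seal above 0.0012 m), for 0.1 s.
At the end, for the whole second after the job is handed in: The brass bushing is at rest in the bore, foot more than 40 mm deep and within 4 mm of the axis, aligned within 0.08 rad, the seal squeezed by 1.2 to 5.2 mm; the worn bushing and the glaze jar within 30 mm of where they stood (value of joint seal between 0.0012 and 0.0052 m and z of bushing in the frame of hub below -0.04 m and x of bushing in the frame of hub between -0.004 and 0.004 m and y of bushing in the frame of hub between -0.004 and 0.004 m and angle between the z axis of bushing and the z axis of hub, either way round below 0.08 rad and linear speed of bushing below 0.01 m/s and distance of each of worn_bushing, glaze_jar from where it was at the start of the episode below 0.03 m); the robot touches nothing.
It fails at once if the seal is squeezed flat (more than 5.5 mm) (value of joint seal above 0.0055 m).
It fails at once if the worn bushing or the glaze jar is moved by more than 30 mm or tipped (distance of any of worn_bushing, glaze_jar from where it was at the start of the episode above 0.03 m or angle between any of worn_bushing, glaze_jar's own z axis and vertical above 0.4 rad).
It also fails if it takes over 58 s, if anything falls off the work surface, if the arm or the gripper's body presses on something with over 40 N, if the wrist force passes 120 N, or if a joint passes its speed limit or range.

## Working session

There is one attempt and no reset: what is moved stays moved. The work goes in short steps, Python scripts to look and compute and a shell command to move; the robot and the scene stay as the last step left them, time stands still between calls to the robot, and variables do not carry over. Pictures are saved under pics/ and viewed, at most 10 in all, crops included, and the job is handed in when it is done.

```bash
mkdir -p pics
cat > h.py <<'E'
from bench import manip
import numpy as np, cv2
from scipy.spatial.transform import Rotation as R
np.set_printoptions(precision=4,suppress=True)
def cam(n):
    p=manip.camera_params(n); r=np.array(p["rotation"])
    if r.shape!=(3,3): r=R.from_quat(r).as_matrix()
    f=240/np.tan(np.radians(p["fovy"])/2); return f,p["cx"],p["cy"],np.array(p["xyz"]),r,p
def proj(n,P,c=None):
    f,cx,cy,o,r,_=c or cam(n); v=(np.atleast_2d(P)-o)@r; return np.c_[f*v[:,0]/v[:,2]+cx,f*v[:,1]/v[:,2]+cy]
def ray(n,u,v,c=None):
    f,cx,cy,o,r,_=c or cam(n); d=r@np.array([(u-cx)/f,(v-cy)/f,1]); return o,d
def onz(n,u,v,z,c=None):
    o,d=ray(n,u,v,c); return o+d*(z-o[2])/d[2]
def shot(n,name):
    c=cam(n); im=manip.capture(n); cv2.imwrite(f"pics/{name}.png",im[:,:,::-1]); return im,c
E
python3 - <<'E'
from h import *
for n in("top","side"):
    im,c=shot(n,n+"0"); print(c[5])
print(manip.read_state())
E
```

```text
{'fovy': 52.90564187648811, 'cx': 318.1118679867176, 'cy': 250.72800558306798, 'xyz': array([ 0.3551, -0.0878,  1.0073]), 'rotation': array([ 0.7135, -0.6939,  0.067 , -0.0704])}
{'fovy': 45.234988591352284, 'cx': 319.8966495711939, 'cy': 245.8346996873928, 'xyz': array([ 0.4605, -0.8736,  0.7997]), 'rotation': array([ 0.9089, -0.0524,  0.0234, -0.413 ])}
{'t': 0.1, 'q': array([-1.2654,  0.2771, -0.0277,  1.268 , -0.    ,  1.4674]), 'qvel': array([-0.0001, -0.0018,  0.0028,  0.001 , -0.0013, -0.0022]), 'joint_torque': array([  0.    , -44.671 ,  29.6128,   0.0085,  -0.0001,   0.    ]), 'tcp_pos': array([ 0.2482, -0.5729,  0.2523]), 'tool_rot': array([ 0.9792,  0.203 , -0.0001, -0.001 ]), 'ft_force': array([ 0.2498, -0.6536,  0.2721]), 'torque': array([ 0.0045, -0.0092,  0.015 ]), 'grip_force': 0.0, 'opening': 0.08537167485275098}
```

View pics/top0.png

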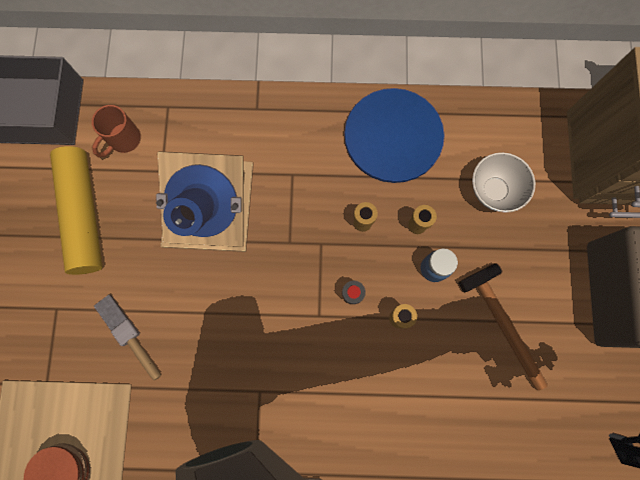

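View pics/side0.png

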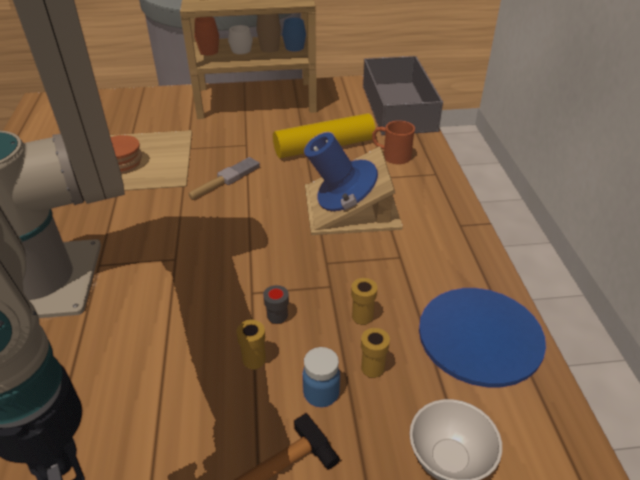

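The bushing is at top (366,213) and side (363,290). The hub mouth is at top (183,216) and side (322,145). I'll zoom in on both for finer pixel positions.

Run:
```python
from h import *
t=cv2.imread("pics/top0.png");s=cv2.imread("pics/side0.png")
def crop(i,u,v,w,k): return cv2.resize(i[v:v+w*3//4,u:u+w],(400,300),interpolation=cv2.INTER_CUBIC)
a=np.hstack([crop(t,150,160,100,4),crop(s,290,120,120,4)]);b=np.hstack([crop(t,340,190,50,8),crop(s,333,270,60,8)])
cv2.imwrite("pics/z.png",np.vstack([a,b]))
for n,im,(u,v) in(("top",t,(366,213)),("side",s,(363,290))):
    g=cv2.cvtColor(im,cv2.COLOR_BGR2GRAY)[v-20:v+20,u-20:u+20]
    m=(g<45).astype(np.uint8); k,l,st,ce=cv2.connectedComponentsWithStats(m)
    for j in range(1,k):
        if st[j,4]>30: p=ce[j]+[u-20,v-20]; print(n,st[j],p,onz(n,*p,.082))
print(onz("top",183,216,.173),onz("side",322,145,.173))
```

```text
top [ 14  15  12  11 107] [365.4579 212.9252] [ 0.6165 -0.1726  0.082 ]
side [16 13 11  8 64] [364.0469 286.6094] [ 0.6186 -0.1738  0.082 ]
[0.5762 0.162  0.173 ] [0.5829 0.1541 0.173 ]
```

View pics/z.png

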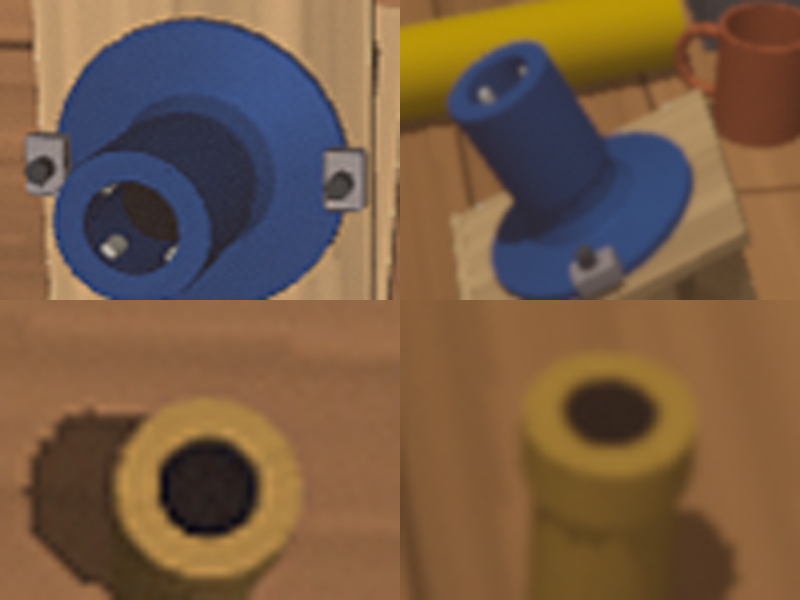

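```bash
python3 - <<'E'
from h import *
from scipy.optimize import least_squares as L
ct,cs=cam("top"),cam("side")
mt,ms=np.array([182.75,216.75]),np.array([319.4,144.9])
print(onz("top",*mt,.173),onz("side",*ms,.173))
def f(p): 
    P=[p[0],p[1],.173]; return np.r_[proj(0,P,ct)[0]-mt,proj(0,P,cs)[0]-ms]
s=L(f,[.58,.158]); print(s.x,s.fun)
P=np.r_[s.x,.173]; print("base dir",np.degrees(np.arctan2(P[1],P[0])))
for c,d in((ct,(200.5-182.75,201.2-216.75)),(cs,(338.6-319.4,176.1-144.9))):
    print("meas",np.degrees(np.arctan2(d[1],d[0])))
    for a in range(-30,60,10):
        h=np.radians(a); Q=P+.05*np.array([.5*np.cos(h),.5*np.sin(h),-.866])
        e=proj(0,[P,Q],c); e=e[1]-e[0]; print(a,round(np.degrees(np.arctan2(e[1],e[0])),1),end="; ")
    print()
E
python3 -m pendant '0 0 -40 10; 0 0 0 0' 60 25; python3 -c "
from h import *;s=manip.read_state();print(s['q'],s['tool_rot'],R.from_quat(s['tool_rot']).as_matrix())"
```

```text
[0.5748 0.1624 0.173 ] [0.5776 0.1551 0.173 ]
[0.5762 0.1611] [ 0.7767 -0.7535 -1.0145 -1.4642]
base dir 15.619337979645737
meas -41.22018614200074
-30 -19.3; -20 -26.3; -10 -33.8; 0 -42.3; 10 -52.3; 20 -65.1; 30 -82.7; 40 -108.5; 50 -141.7; 
meas 58.39249775375104
-30 61.8; -20 59.1; -10 56.9; 0 55.4; 10 54.6; 20 54.7; 30 55.9; 40 58.4; 50 62.5; 
t: 0.35
tcp_pos: [0.249, -0.5752, 0.2964]
tool_rot: [0.993, 0.117, 0.001, 0.003]
ft_force: [0.1, 0.7, -0.9]
opening: 0.0599
grip_force: 0.0
[-1.2654  0.2577  0.0396  1.3468  0.      1.6417] [0.9931 0.117  0.0006 0.0029] [[ 0.9726  0.2324  0.0018]
 [ 0.2324 -0.9726 -0.0056]
 [ 0.0004  0.0058 -1.    ]]
```

```bash
python3 -m pendant '0 0 0 -10.5;0 0 0 -10.5;0 0 0 -10.5;0 0 0 -10.5;0 0 0 -10.5;0 0 0 -10.5;0 0 0 -10.5;0 0 0 -10.5;0 0 0 -10.5;0 0 0 -10.5;0 0 0 -10.5;0 0 0 -10.5'; python3 -m pendant '0 0 0 -10.5;0 0 0 -10.5;0 0 0 -10.5; 0 0 0 -7;0 0 0 0'
cat >> h.py <<'E'
def rel(P,d=0):
    s=manip.read_state(); M=R.from_quat(s['tool_rot']).as_matrix(); print("tcp",s['tcp_pos'],"q",s['q'],"x-heading",np.degrees(np.arctan2(M[1,0],M[0,0])),"down",M[:,2])
    print("tool-frame mm to target:",M.T@(np.array(P)-s['tcp_pos'])*1000)
E
python3 -c "
from h import *
rel([.6175,-.173,.25])"
```

```text
t: 1.85
tcp_pos: [0.2482, -0.573, 0.292]
tool_rot: [0.343, 0.939, 0.001, -0.001]
ft_force: [-0.2, 0.4, -0.6]
opening: 0.0602
grip_force: 0.0
t: 2.48
tcp_pos: [0.2483, -0.573, 0.2922]
tool_rot: [0.018, 1.0, 0.001, -0.0]
ft_force: [-0.5, -0.4, 0.4]
opening: 0.0597
grip_force: 0.0
tcp [ 0.2483 -0.573   0.2922] q [-1.2654  0.2601  0.0339  1.3463  0.     -1.2287] x-heading 177.89644119457725 down [-0.0005  0.0016 -1.    ]
tool-frame mm to target: [-354.3156  413.2314   42.6359]
```

```bash
python3 -m pendant '-15 18 0 0;-30 36 0 0;-35 41 0 0;-35 41 0 0;-35 41 0 0;-35 41 0 0;-35 41 0 0;-35 41 0 0;-35 41 0 0;-35 41 0 0;-30 32 0 0;0 0 0 0'; python3 -c "
from h import *
rel([.6175,-.173,.25])
im,c=shot('wrist','w1'); print(c[5]); print(proj(0,[[.6175,-.173,.082],[.6175,-.173,0]],c))"
```

```text
t: 3.98
tcp_pos: [0.6196, -0.1689, 0.2927]
tool_rot: [0.016, 1.0, 0.001, -0.0]
ft_force: [-0.0, -0.1, -0.5]
opening: 0.0599
grip_force: 0.0
tcp [ 0.6196 -0.1689  0.2927] q [-0.3672  0.2911  0.0757  1.3559  0.0009 -0.3351] x-heading 178.1604549965666 down [-0.0002  0.001  -1.    ]
tool-frame mm to target: [ 1.9527 -4.1721 42.7421]
{'fovy': 70.91528237074799, 'cx': 320.9980182537928, 'cy': 240.68205523714894, 'xyz': array([ 0.5472, -0.1666,  0.4135]), 'rotation': array([0.7106, 0.6888, 0.1   , 0.1034])}
[[316.8951 213.9401]
 [317.6856 200.0995]]
```

View pics/w1.png

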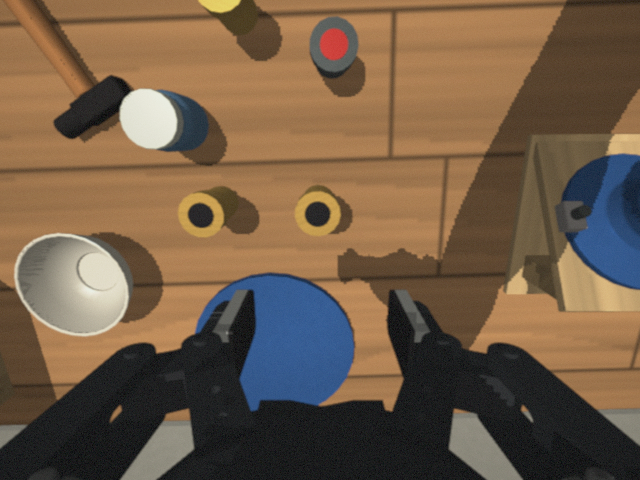

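The target bushing is at wrist (317,213), within 1 px of the prediction. The neighbouring bushing is about 75 mm away in -y. Descending to grip the head.

```bash
python3 -m pendant '2 -4 30 0;0 0 50 0;0 0 50 0;0 0 45 0;0 0 25 0; 0 0 15.5 0; 0 0 0 0'; python3 -c "
from h import *
rel([.6175,-.173,.077])"; python3 -m pendant '0 0 0 0;0 0 0 0;0 0 0 0;0 0 0 0' 30 40;python3 -c "
from h import *
rel([.6175,-.173,.077])"
```

```text
t: 4.9
tcp_pos: [0.6148, -0.1766, 0.077]
tool_rot: [0.019, 1.0, 0.0, -0.001]
ft_force: [-0.1, -0.2, -0.8]
opening: 0.06
grip_force: 0.0
tcp [ 0.6148 -0.1766  0.077 ] q [-0.3807  0.439  -0.192   0.942  -0.0001 -0.3434] x-heading 177.8643620744895 down [-0.0021  0.0008 -1.    ]
tool-frame mm to target: [-2.5507  3.7102  0.0114]
t: 5.4
tcp_pos: [0.6172, -0.1769, 0.0794]
tool_rot: [0.018, 1.0, -0.0, 0.001]
ft_force: [-1.2, 0.7, 6.9]
opening: 0.0451
grip_force: 41.5
tcp [ 0.6172 -0.1769  0.0794] q [-0.3797  0.4373 -0.1888  0.942   0.0001 -0.3436] x-heading 177.9315870903476 down [ 0.0026 -0.0009 -1.    ]
tool-frame mm to target: [-0.1507  3.8603  2.4067]
```

```bash
python3 -m pendant '0 0 -15 0;0 0 -45 0;0 0 -50 0;0 0 -55 0;0 0 -45 0;0 0 -15 0;0 0 0 0' ; python3 -m pendant '-8 25 0 0;-8 50 0 0;-8 50 0 0;-8 55 0 0;-6 55 0 0;0 50 0 0;0 35 0 0; 0 15 0 0;0 0 0 0;0 0 0 0'; python3 -c "
from h import *
rel([.65,.161,.248])
im,c=shot('side','s1'); cv2.imwrite('pics/s1z.png',cv2.resize(im[40:200,250:450,::-1],(800,640))[:600])
print(proj(0,[[.576,.161,.173]],c))"
```

```text
t: 6.28
tcp_pos: [0.6161, -0.1767, 0.3028]
tool_rot: [0.018, 1.0, -0.0, 0.0]
ft_force: [0.1, 0.3, -3.8]
opening: 0.0447
grip_force: 42.3
t: 7.52
tcp_pos: [0.6658, 0.1555, 0.3017]
tool_rot: [0.019, 1.0, -0.001, -0.001]
ft_force: [0.1, -0.1, -3.7]
opening: 0.045
grip_force: 42.2
tcp [0.6658 0.1555 0.3017] q [ 0.1353  0.3657  0.196   1.4031 -0.0009  0.1727] x-heading 177.85336487787424 down [-0.0019 -0.0011 -1.    ]
tool-frame mm to target: [15.9417  4.9921 53.6978]
[[318.2944 143.4636]]
```

View pics/s1z.png

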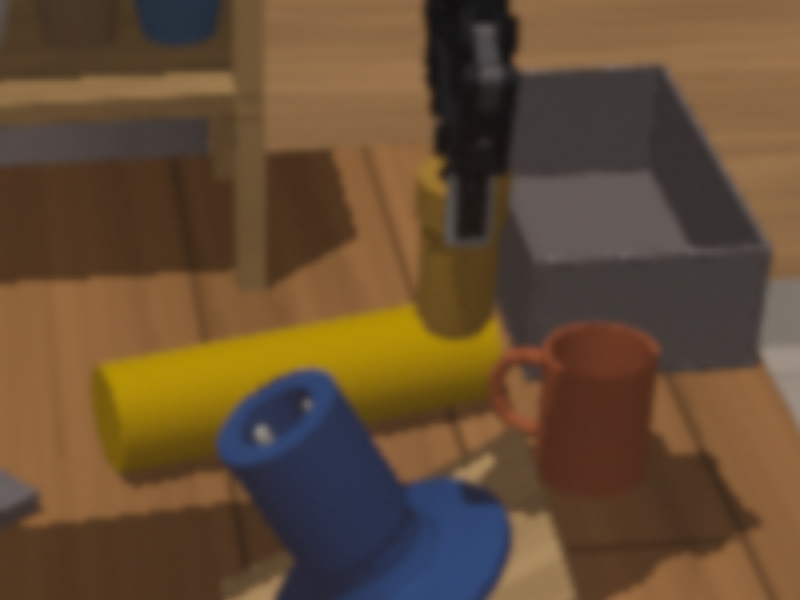

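Run:
```python
from h import *
im,c=shot('wrist','w2')
p=proj(0,[.576,.161,.173],c)[0];print(p)
u,v=(p-[100,75]).astype(int); u=min(max(u,0),440);v=min(max(v,0),330);print(u,v)
cv2.imwrite('pics/w2z.png',cv2.resize(im[v:v+150,u:u+200,::-1],(800,600),interpolation=cv2.INTER_CUBIC))
```

```text
[324.7079 114.1597]
224 39
```

View pics/w2z.png

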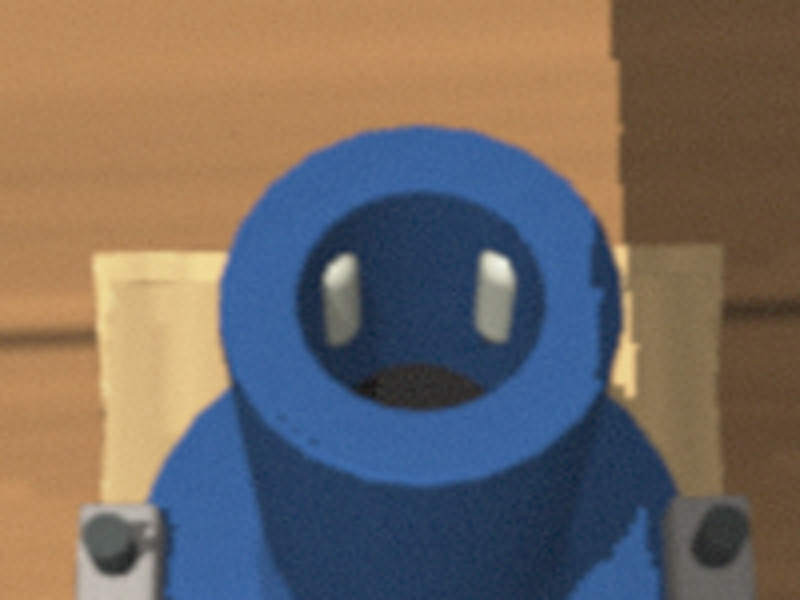

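```bash
python3 -c "
from h import *
c=cam('wrist')
for a in (-12,-7,-2,3,8):
    h=np.radians(a);P=np.array([.576,.164,.173]);print(a,(proj(0,[P,P+.08*np.array([.5*np.cos(h),.5*np.sin(h),-.866])],c)-[224,39])*4)"
python3 -m pendant '5 4 15 0;6 3 25 0;0 0 13 0;0 0 0 0;8 0 0 0;8 0 0 0;8 0 0 0;8 0 0 0' 30 20
python3 -m pendant '6 0 0 0;6 0 0 0;6 0 0 0;5 0 0 0;5 0 0 0;0 0 0 0'
python3 - <<'E'
from h import *
rel([.597,.163,.248])
im,c=shot('side','s2'); cv2.imwrite('pics/s2z.png',cv2.resize(im[40:200,250:450,::-1],(700,560)))
E
```

```text
-12 [[419.7192 298.7997]
 [382.7958 503.0276]]
-7 [[419.7192 298.7997]
 [397.7243 505.0031]]
-2 [[419.7192 298.7997]
 [412.7594 505.6403]]
3 [[419.7192 298.7997]
 [427.7992 504.9352]]
8 [[419.7192 298.7997]
 [442.7415 502.892 ]]
t: 8.62
tcp_pos: [0.6255, 0.1658, 0.252]
tool_rot: [0.018, 1.0, 0.001, 0.004]
ft_force: [4.8, 0.8, 0.6]
opening: 0.0446
grip_force: 41.3
t: 9.38
tcp_pos: [0.5957, 0.1669, 0.2505]
tool_rot: [0.018, 1.0, 0.001, 0.001]
ft_force: [4.0, 2.2, 0.7]
opening: 0.0448
grip_force: 40.1
tcp [0.5957 0.1669 0.2505] q [ 0.1684  0.2653 -0.0468  1.2569  0.0007  0.2042] x-heading 177.95120890025814 down [ 0.0017  0.001  -1.    ]
tool-frame mm to target: [-1.4442 -3.86    2.5451]
```

View pics/s2z.png

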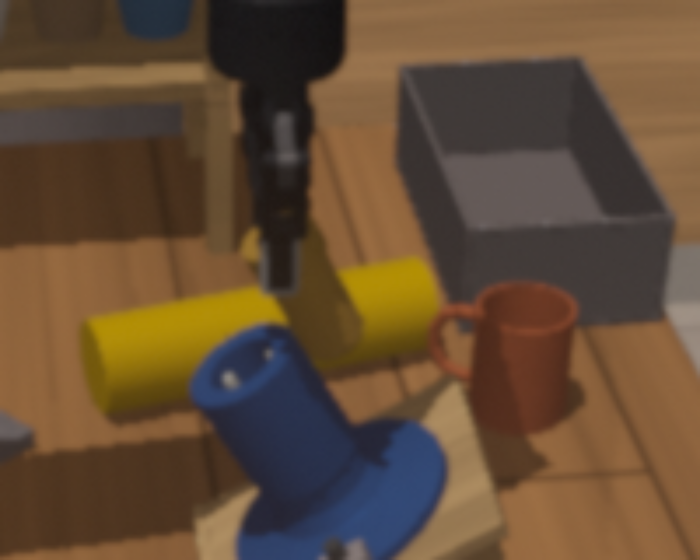

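Side view: the bushing leans about 23° in the pads and rests on the back of the hub. I'll push a bit more to reach about 30°, then lift off.

```bash
python3 -m pendant '5 0 0 0;5 0 0 0;0 0 0 0;-5 -1 0 0;-5 0 -10 0;0 0 -30 0;0 0 -20 -2;15 0 0 0;30 0 0 0;15 0 0 0;0 0 0 0'
cat >> h.py <<'E'
def avg(n=6):
    L=[]
    for i in range(n): manip.capture('side'); L.append(manip.read_state()['tcp_pos'])
    return np.mean(L,0)
E
python3 - <<'E'
from h import *
p=avg(); rel([0,0,0]); print("avg",p)
im,c=shot('side','s3'); a=cv2.resize(im[20:180,230:430,::-1],(500,400),interpolation=cv2.INTER_CUBIC)
im,w=shot('wrist','w3'); b=cv2.resize(im[0:400,200:450,::-1],(250,400))
cv2.imwrite('pics/s3z.png',np.hstack([a,b]))
P=p+[0,0,-.003];ax=np.array([-.5,0,.866])
print("expected grip, foot, side crop px:",(proj(0,[P,P-.074*ax,[.576,.163,.173]],c)-[230,20])*2.5)
E
```

```text
t: 10.8
tcp_pos: [0.5337, 0.1654, 0.3091]
tool_rot: [0.001, 1.0, -0.0, -0.001]
ft_force: [0.6, -0.4, -3.1]
opening: 0.0451
grip_force: 38.3
tcp [0.5362 0.1654 0.3097] q [ 0.1841  0.1385 -0.0788  1.3533 -0.0001  0.1858] x-heading 179.90371435401863 down [ 0.0002 -0.     -1.    ]
tool-frame mm to target: [ 535.9546 -166.3227  309.568 ]
avg [0.5359 0.1655 0.3096]
expected grip, foot, side crop px: [[167.8228 157.7792]
 [215.993  230.5171]
 [220.4657 307.4078]]
```

View pics/s3z.png

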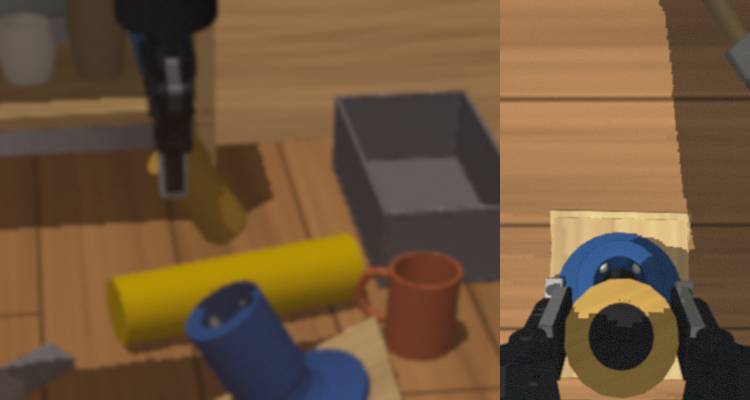

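Side and wrist views: the bushing is nearly parallel to the bore and sits centred above it. Moving to the mouth and starting the insertion.

```bash
python3 -m pendant '3 -2 15 0;0 0 25 0;0 0 19 0;0 0 0 0;-2.5 0 4.3 0;-2.5 0 4.3 0;-2.5 0 4.3 0;-2.5 0 4.4 0;0 0 0 0'
python3 - <<'E'
from h import *
s=manip.read_state();print(s['ft_force'],s['torque'],avg(3))
E
```

```text
t: 12.32
tcp_pos: [0.5372, 0.1647, 0.2382]
tool_rot: [-0.0, 1.0, 0.002, -0.004]
ft_force: [-23.3, 1.6, 24.1]
opening: 0.0452
grip_force: 43.2
[-23.2971   1.5877  24.1125] [0.2851 4.2884 0.0605] [0.5373 0.1647 0.2384]
```

Run:
```python
from h import *
im,c=shot('side','s4'); a=cv2.resize(im[90:180,270:360,::-1],(540,540),interpolation=cv2.INTER_CUBIC)
im,w=shot('wrist','w4'); b=cv2.resize(im[200:460,240:400,::-1],(260,423))
b=np.vstack([b,np.zeros((117,260,3),np.uint8)])
cv2.imwrite('pics/s4z.png',np.hstack([a,b]))
ax=np.array([-.5,0,.866]);m=np.array([.576,.163,.173])
print((proj(0,[m,m+.082*ax,m+.062*ax],c)-[270,90])*6)
```

```text
[[289.1177 317.7788]
 [165.8616 139.0262]
 [196.9083 184.0518]]
```

View pics/s4z.png

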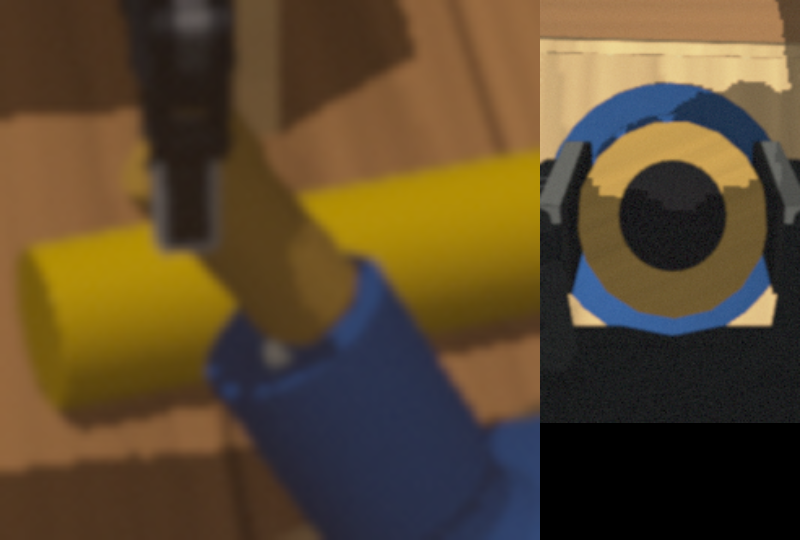

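Side view: the chamfer rides on the far rim, and the tilt is a few degrees too great. I'll back off, shift toward the robot and retry.

```bash
python3 -m pendant '3 0 -5.2 0;3 0 -5.2 0;7 0 0 0;0 0 0 0;-2.5 0 4.3 0;-2.5 0 4.3 0;-1.5 0 2.6 0;0 0 0 0'
python3 - <<'E'
from h import *
s=manip.read_state();print(s['ft_force'],s['torque'],avg(3))
E
```

```text
t: 13.58
tcp_pos: [0.5354, 0.1637, 0.2319]
tool_rot: [0.001, 1.0, 0.0, -0.001]
ft_force: [-1.9, 0.6, -4.8]
opening: 0.0448
grip_force: 40.9
[-1.9313  0.5966 -4.7911] [0.2978 0.5165 0.0741] [0.5354 0.1636 0.2321]
```

```bash
python3 -m pendant '-2.3 0 1 0;-2.3 0 1 0;0 0 0 0'; python3 -m pendant '-2.3 0 1 0;-2.3 0 1 0;0 0 0 0';  python3 - <<'E'
from h import *
print(avg(3))
E
```

```text
t: 14.1
tcp_pos: [0.5389, 0.1637, 0.23]
tool_rot: [0.0, 1.0, 0.0, -0.002]
ft_force: [-4.9, 1.0, -4.2]
opening: 0.0448
grip_force: 40.9
t: 14.48
tcp_pos: [0.5435, 0.1635, 0.2279]
tool_rot: [0.001, 1.0, -0.0, -0.002]
ft_force: [-5.4, 0.5, -4.8]
opening: 0.0447
grip_force: 40.9
[0.5435 0.1635 0.2279]
```

```bash
python3 -m pendant '-1.5 0 1.5 0;-1.5 0 1.5 0;-1 0 1.7 0;0 0 0 0'; python3 -m pendant '-1.5 0 2.6 0;-1.5 0 2.6 0;0 0 0 0';  python3 -m pendant '-1.5 0 2.6 0;-1.5 0 2.6 0;0 0 0 0';python3 - <<'E'
from h import *
p=avg(3)-[0,0,.003]-[.576,.163,.173];print(p, 74-1000*p@[-.5,0,.866],1000*p@[.866,0,.5])
E
```

```text
t: 15.12
tcp_pos: [0.5464, 0.1637, 0.2242]
tool_rot: [0.0, 1.0, 0.0, -0.003]
ft_force: [-8.6, 0.7, 0.5]
opening: 0.0446
grip_force: 41.4
t: 15.5
tcp_pos: [0.5502, 0.1635, 0.219]
tool_rot: [0.001, 1.0, 0.0, -0.002]
ft_force: [-7.2, 1.9, -0.5]
opening: 0.0449
grip_force: 41.3
t: 15.88
tcp_pos: [0.5528, 0.1636, 0.2142]
tool_rot: [0.0, 1.0, 0.0, -0.002]
ft_force: [-9.2, 0.6, 3.5]
opening: 0.0452
grip_force: 41.7
[-0.0233  0.0006  0.0382] 29.307965146876462 -1.0554060631761253
```

```bash
python3 -m pendant '-1.5 0 2.6 0;-1.5 0 2.6 0;0 0 0 0';  python3 -m pendant '-1.5 0 2.6 0;0 0 0 0;0 0 0 0';python3 - <<'E'
from h import *
p=avg(3)-[0,0,.003]-[.576,.163,.173];print(p, 74-1000*p@[-.5,0,.866],1000*p@[.866,0,.5])
E
```

```text
t: 16.4
tcp_pos: [0.5554, 0.1635, 0.2091]
tool_rot: [0.0, 1.0, 0.0, -0.003]
ft_force: [-10.1, 1.4, 2.9]
opening: 0.0449
grip_force: 41.8
t: 16.77
tcp_pos: [0.5567, 0.1635, 0.2064]
tool_rot: [0.0, 1.0, 0.0, -0.003]
ft_force: [-10.4, 1.8, 3.6]
opening: 0.0449
grip_force: 41.8
[-0.0193  0.0006  0.0304] 38.01039675143244 -1.4638838176912294
```

```bash
python3 -m pendant '0 0 0 0;0 0 0 0;0 0 0 0;0 0 -10 0;0 0 -25 0;0 0 -35 0;-20 0 -15 0;-25 0 0 0;0 0 0 0;0 0 0 0' 64
python3 - <<'E'
from h import *
p=avg(3);print(p)
sh=[]
for n in('wrist','side','top'):
    im,c=shot(n,n+'5'); e=proj(0,[.554,.163,.211],c)[0]; print(n,e)
    u,v=e.astype(int); w=40 if n=='wrist' else 20
    g=im[v-w:v+w,u-w:u+w]; sh.append(cv2.resize(g[:,:,::-1],(260,260),interpolation=cv2.INTER_CUBIC))
    k,l,st,ce=cv2.connectedComponentsWithStats((g.max(2)<50).astype(np.uint8))
    for j in range(1,k):
        if st[j,4]>20:
            q=ce[j]+[u-w,v-w]; print(st[j],q,onz(n,*q,.211,c))
cv2.imwrite('pics/m5.png',np.hstack(sh))
E
```

```text
t: 18.18
tcp_pos: [0.604, 0.1633, 0.2908]
tool_rot: [0.001, 1.0, -0.0, -0.001]
ft_force: [0.8, -1.3, 0.3]
opening: 0.0642
grip_force: 0.0
[0.6038 0.1634 0.2907]
wrist [320.4117 180.832 ]
[  22   25   40   39 1240] [321.5435 183.7161] [0.5557 0.1637 0.211 ]
side [307.3832 127.3403]
[18 18  8  6 22] [308.6818 127.6364] [0.5565 0.1615 0.211 ]
top [175.1838 222.6755]
[ 13  14  14  14 149] [174.9799 222.2886] [0.5547 0.1634 0.211 ]
```

View pics/m5.png

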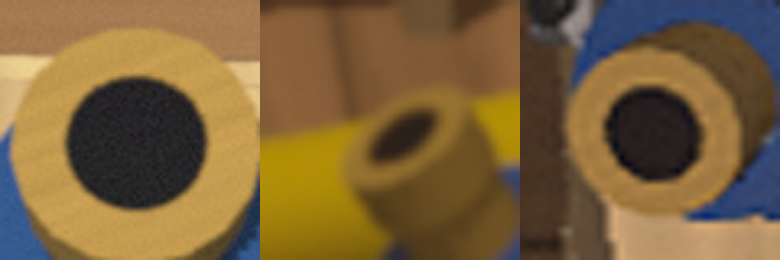

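All three views show the bushing seated in the bore with its plug at (0.5555, 0.1635, 0.211). I'll close the fingers and push on the centre.

```bash
python3 -m pendant '15 0 0 0;30 0 0 0;20 0 0 0;0 0 0 0;0 0 0 0;0 0 15 0;0 0 22 0;0 0 12 0;0 0 0 0;0 0 0 0' 0 60
cat > ax.py <<'E'
from h import *
F=[];P=[]
for i in range(3):
    manip.capture('top'); s=manip.read_state(); F.append(s['ft_force']); P.append(s['tcp_pos'])
F=np.mean(F,0);P=np.mean(P,0);a=np.array([-.5,0,.866])
print("F",F,"axial",F@a,"| P",P,"progress mm",-1000*(P-[.539,.1635,.2417])@a,"op",s['opening'])
E
python3 ax.py; python3 -m pendant '-2.5 0 4.3 0;-1.5 0 2.6 0;0 0 0 0'; python3 ax.py
```

```text
t: 19.73
tcp_pos: [0.5401, 0.1635, 0.2422]
tool_rot: [0.001, 1.0, 0.0, 0.0]
ft_force: [-0.6, -0.4, -0.4]
opening: -0.0
grip_force: 0.0
F [ 0.3225 -0.1662  0.4622] axial 0.23900351351534724 | P [0.5403 0.1636 0.2427] progress mm -0.18762340241167857 op 8.519573066572584e-05
t: 20.25
tcp_pos: [0.5435, 0.1634, 0.2345]
tool_rot: [0.001, 1.0, -0.0, -0.0]
ft_force: [0.1, -0.6, -0.3]
opening: -0.0
grip_force: 0.0
F [-0.2606 -0.7716 -0.3625] axial -0.1836298721752708 | P [0.5436 0.1635 0.2348] progress mm 8.290678573242074 op 0.00030775873076530004
```

```bash
python3 -m pendant '-1 0 1.7 0;0 0 0 0'; python3 ax.py; python3 -m pendant '-1 0 1.7 0;0 0 0 0'; python3 ax.py;python3 -m pendant '-0.5 0 0.87 0;0 0 0 0'; python3 ax.py
```

```text
t: 20.65
tcp_pos: [0.5446, 0.1634, 0.2331]
tool_rot: [0.001, 1.0, -0.0, -0.0]
ft_force: [0.0, 0.1, -0.3]
opening: -0.0001
grip_force: 0.0
F [-0.158   0.284  -0.4268] axial -0.29058706782679145 | P [0.5446 0.1635 0.2332] progress mm 10.185431535383143 op 5.042425517185583e-05
t: 21.05
tcp_pos: [0.5455, 0.1635, 0.2315]
tool_rot: [0.001, 1.0, 0.0, -0.0]
ft_force: [-0.3, -0.8, 0.1]
opening: 0.0003
grip_force: 0.5
F [-0.6411  0.2345  0.9926] axial 1.1801698167701982 | P [0.5455 0.1635 0.2315] progress mm 12.080714436325826 op -4.994330026978899e-05
t: 21.45
tcp_pos: [0.5455, 0.1636, 0.231]
tool_rot: [0.001, 1.0, 0.0, -0.001]
ft_force: [-4.7, -0.0, 4.7]
opening: -0.0
grip_force: 3.1
F [-4.2993  0.4968  4.7904] axial 6.298134899045386 | P [0.5455 0.1636 0.231 ] progress mm 12.551573705379086 op -9.31770920276833e-05
```

```bash
for i in 1 2 3; do python3 -m pendant '-0.5 0 0.87 0;0 0 0 0'|head -0; python3 ax.py; done
```

```text
F [-4.8472  0.4083  5.5222] axial 7.205886962434285 | P [0.5459 0.1637 0.2302] progress mm 13.441856949521126 op -0.00020892666656293385
F [-5.179   0.0463  6.4367] axial 8.163713685199669 | P [0.5463 0.1636 0.2293] progress mm 14.357905325874704 op -0.00012541092043390187
F [-5.1944  0.7339  5.8795] axial 7.688859156841581 | P [0.5467 0.1636 0.2284] progress mm 15.354141053484678 op 0.00011271867655273793Exception ignored on flushing sys.stdout:
BrokenPipeError: [Errno 32] Broken pipe
Exception ignored on flushing sys.stdout:
BrokenPipeError: [Errno 32] Broken pipe
Exception ignored on flushing sys.stdout:
BrokenPipeError: [Errno 32] Broken pipe
```

```bash
python3 -m pendant '-0.5 0 0.87 0;0 0 0 0' >/dev/null; python3 ax.py; python3 -m pendant '-0.5 0 0.87 0;0 0 0 0' >/dev/null; python3 ax.py; python3 -m pendant '-0.5 0 0.87 0;0 0 0 0' >/dev/null; python3 ax.py
```

```text
F [-6.1266  0.0346  6.661 ] axial 8.831716491512736 | P [0.5472 0.1636 0.2275] progress mm 16.362860626689404 op -4.150870758222277e-05
F [-5.5601  0.1538  6.4707] axial 8.38369232436851 | P [0.5477 0.1636 0.2267] progress mm 17.362717397140884 op 0.00014861941611980537
F [-5.5588  0.0005  6.0385] axial 8.008722275491483 | P [0.5482 0.1636 0.2258] progress mm 18.377609469506375 op -8.80988497469449e-05
```

```bash
python3 -m pendant '-0.5 0 0.87 0;0 0 0 0' >/dev/null; python3 ax.py; python3 -m pendant '-0.5 0 0.87 0;0 0 0 0' >/dev/null; python3 ax.py
```

```text
F [-5.4337  0.1716  6.4315] axial 8.286504432745861 | P [0.5486 0.1636 0.2249] progress mm 19.376183721579597 op 2.5928413593653395e-05
F [-5.6742  0.1199  5.5926] axial 7.680303442416429 | P [0.5491 0.1635 0.224 ] progress mm 20.383066347785313 op 8.98668454322904e-05
```

```bash
python3 -m pendant '-0.5 0 0.87 0;0 0 0 0' >/dev/null; python3 ax.py; python3 -m pendant '-0.5 0 0.87 0;0 0 0 0' >/dev/null; python3 ax.py
```

```text
F [-5.4464 -0.5642  6.0193] axial 7.9359054497137915 | P [0.5496 0.1636 0.2231] progress mm 21.39786325577773 op -0.0001959572930774384
F [-5.7453  0.0223  5.9991] axial 8.067893020802758 | P [0.5501 0.1636 0.2222] progress mm 22.40137168983278 op -1.937143130626718e-05
```

```bash
python3 -m pendant '-0.5 0 0.87 0;0 0 0 0' >/dev/null; python3 ax.py; python3 -m pendant '-0.5 0 0.87 0;0 0 0 0' >/dev/null; python3 ax.py
```

```text
F [-5.6963  0.1523  6.2075] axial 8.223869106041745 | P [0.5505 0.1635 0.2213] progress mm 23.428900015516156 op -1.1124979788907583e-05
F [-6.3037  0.6029  6.0564] axial 8.396707960475778 | P [0.5509 0.1636 0.2206] progress mm 24.265168424511884 op -0.00010041543646148583
```

```bash
python3 -m pendant '-0.5 0 0.87 0;0 0 0 0' >/dev/null; python3 ax.py; python3 -m pendant '-0.5 0 0.87 0;0 0 0 0'|head -1; python3 ax.py
```

```text
F [-7.6681  0.2838  8.9329] axial 11.569937381193348 | P [0.551  0.1637 0.22  ] progress mm 24.731151635153076 op -0.00011537202414264243
t: 27.05
F [-8.8869  0.4381 10.2743] axial 13.340973823109794 | P [0.5512 0.1637 0.2194] progress mm 25.42295878063352 op -5.536189405562046e-05
```

```bash
python3 -m pendant '-0.5 0 0.87 0;0 0 0 0'|head -1; python3 ax.py; python3 -m pendant '-0.5 0 0.87 0;0 0 0 0'|head -1; python3 ax.py
```

```text
t: 27.45
F [-9.7701  0.1496 12.1867] axial 15.43876158486116 | P [0.5514 0.1638 0.2187] progress mm 26.124423914192548 op 0.00012351007933256118
t: 27.85
F [-10.6484   0.8338  12.303 ] axial 15.978613013332117 | P [0.5517 0.1638 0.218 ] progress mm 26.829246174503652 op 0.00021035122682616338
```

```bash
python3 -m pendant '-0.4 0 0.7 0;0 0 0 0'|head -1; python3 ax.py
```

```text
t: 28.25
F [-11.5072   0.3735  14.5756] axial 18.37608176856321 | P [0.5519 0.1638 0.2175] progress mm 27.36046792762107 op -0.0003064802882456125
```

```bash
python3 -m pendant '1 0 -1.7 0;2 0 -3.5 0;5 0 -8.7 0;10 0 -20 0;10 0 -40 0;0 0 -30 0;0 0 0 0;0 0 0 0'
python3 - <<'E'
from h import *
im,c=shot('top','t6')
g=im[192:252,145:205]; k,l,st,ce=cv2.connectedComponentsWithStats((g.max(2)<50).astype(np.uint8))
for j in range(1,k):
    if st[j,4]>40: print(st[j],ce[j]+[145,192])
d=54.5
for d in (38,52,54): print(d,proj(0,np.array([.576,.1632,.173])+(82-d)/1000*np.array([-.5,0,.866]),c))
print(manip.close_job())
E
```

```text
t: 29.4
tcp_pos: [0.5263, 0.1634, 0.32]
tool_rot: [0.001, 1.0, -0.0, 0.0]
ft_force: [0.1, -0.2, 0.4]
opening: 0.0001
grip_force: 0.0
[  0   0  40  41 802] [158.9626 214.7868]
[26 10 11  7 45] [176.6222 204.8222]
38 [[175.0488 222.6571]]
52 [[177.4476 220.491 ]]
54 [[177.7841 220.1872]]
the job is handed in; nothing more can be done
None
```

The brass bushing is pressed home in the slanted bore with the seal squeezed about 3 mm (estimated from force and travel), the arm is clear, and the job is handed in at about 29 s; I got no verdict back, the last top-camera check couldn't make out the plug, and I kept well clear of the worn bushing and glaze jar but didn't re-check them.

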